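# Spice jar midway between the sample pots

## Robot

A 7-joint arm with a two-finger parallel gripper is mounted at the origin on a cart in front of the work surface, level with it; the furniture and walls round the work are solid. World frame = base frame: x ahead of the robot, y to its left, z up, the work surface at z = 0. Lengths are in m, angles in rad, forces in N, time in s.
With the tool pointing down it reaches from about 0.35 to 0.9 m from the base axis. Payload 19.9 kg.
Tool frame: the origin (TCP) lies on the centre line of the jaws, within the pads' length; the fingertips stand 14 mm ahead of it and the grasp point (between the pads) lies 5 mm behind it; z points along the fingers, y is the line along which they close (so a half turn about z gives the same grasp; the last joint's range is limited). The gripper opens to 85 mm and grips with 20 to 120 N. Pads are 22 mm wide; open, the fingers measure 114 mm over their backs; the gripper's body (76 mm by 85 mm) begins 54 mm behind the grasp point. The pads swing forward as they close: fully open they stand 13 mm farther back than shut.
Start: joints at [-1.218, 0.417, -0.01, 1.614, 0.005, 1.111, -0.053], TCP at [0.24, 0.577, 0.245] pointing down, gripper open.
Joint ranges: [-2.81, 2.81], [-0.39, 2.02], [-1.27, 1.25], [0.06, 2.57], [-1.19, 4.33], [0.19, 2], [-2.82, 2.82]. Speed limits (rad/s): [1.89, 1.89, 2.39, 2.39, 3.01, 3.01, 3.01].

## Interface

Orientations are given as a rotation vector (axis times angle).
In Python, from bench import ctrl gives the robot as it stands.
- The arm moves only by the tool play_rows, never from a script. Its argument "deltas" is a list of rows, each a list of 3 entries, a list of its own where there are three numbers: the shift along the tool's x, y, z in cm, then the turn, a rotation vector about the tool's x, y, z in rad, then the closure, from -1 (fully open) to 1 (shut). A call has 1 to 5 rows; each row shifts and turns the commanded pose from where the row before left it, along the tool's axes as they then stand; what a row does not reach is not made up. A row lasts 1/12 s, in which the tool goes at most 41.7 mm and 7.16 degrees, less where a joint would pass 70% of its speed; a pose out of reach is approached as far as the arm can. A call is refused whole if a number of a shift passes 4.17 or a number of a turn 0.125, either way. A call with a gripper value outside its range is refused whole. The fingers move at their own pace and stop on an object; "grip_force" is the grip in N (left out, the last holds). Time passes only in rows, so rows that do not move let the fingers close. It gives the time, the measured TCP pose, the force, the opening and the grip force at its end, in the units of the state.
- ctrl.get_state(): the state, without advancing time (a new reading comes with each control period).
- ctrl.capture(name): name is "scene" or "side" or "wrist"; returns a dict with "img" (400x640x3 uint8, red, green, blue), "intrinsics" (3x3 intrinsics, pixels), "rvec" (rotation vector, rad) and "tvec" (3), from world to camera coordinates, as OpenCV has them. Camera axes: x right, y down, z forward; pixel columns grow to the right and rows downward; lengths in m; the calibration is good to about 2 mm. A picture is of the moment at which its call begins. There is no depth.
- ctrl.finish_job(): hands the job in; it is judged then, once.
Trained networks look in a picture, given as the dict that the camera call returned (one of the last four; its "shot" number tells which), for a name from the list of things; names that differ only in an ending like _2 or _b are one class to them, and where a whole thing is asked for, a point or a joint stands for the part that bears it (a point fixed in the world has none). Each returns a list of dicts, best first, with "score" (0 to 1); they miss things now and then, are a little off and sometimes report something else, mostly with a low value. They report only what shows in the picture. A call takes as long as a camera call. They do not tell look-alikes from the thing itself.
- ctrl.search_frame(picture, label): "extent" ([left, top, width, height] in pixels, round what is visible of it).
- ctrl.mark_of(picture, label): "location" ([column, row] in pixels: a listed point, or the origin of a listed thing).
The state is a dict: "clock": time; "joint_pos": joint angles; "qd": joint speeds; "effort": joint torques, N m; "position": TCP position; "tool_rot": TCP orientation; "contact_force": force on the tool from outside, world axes, zero at the start; "moment": the same for the moment, N m; "opening": finger opening in m; "finger_force": force on a finger pad.
Only numpy, scipy, OpenCV 4.12 (cv2) and the standard library are available. Lean on these libraries where they do the work, as an engineer would, in place of code of your own. Each camera call takes 0.05 s, during which the arm holds its last target. There are 200 camera calls.

## Task

The two shallow fruit pots standing in the open middle of the table are a sample pair for the record photograph. Stand the slim spice jar upright on the table midway between those two pots, in line with them. Leave the pots, the white tub and the tall fruit cups where they stand.

Things in the scene. Friction and masses are not known exactly. Their poses are not given: they have to be found in the camera images.
- jar_center (a point): centre of the slim upright spice jar (the thing to move): round, 44 mm across, 105 mm tall, white body with a printed dark label and a red screw cap (fixed, top 20 mm); this point lies on its axis 52 mm above its underside; z is the jar's axis, its yaw has no meaning. About 110 g. It stands on the right part of the table; a wider white printed tub (72 mm across, 71 mm tall) stands near it and is not wanted
- pot_left: the left one of two shallow, lidded clear pots of dried fruit in the open middle of the table: round, 95 mm across at the rim, only 58 mm tall (the fruit cups nearby are about as wide but 108 mm tall or more, one of them loose, to the left of this pot; a further shallow pot at the far back edge of the table is only background). Origin: centre of its underside, on the table top (z = 0). Its -y axis points to the right pot, whose centre lies 260 mm away
- pot_right: the right one of the two shallow lidded pots, same size, 95 mm across and 58 mm tall. Origin: centre of its underside; its yaw has no meaning. Its centre lies 260 mm from that of the left pot
- tub: bystander: white printed tub with a foil lid, 72 mm across, 71 mm tall, wider and lower than the spice jar. Origin: centre of its underside
- tall_cup: bystander: loose tall clear cup of dried fruit, 92 mm across at the rim, 108 mm tall, left of the left pot. Origin: centre of its underside
There are look-alikes about, which are no part of the job. There is more than one size of the part that bears jar_center; the job needs the smaller.

How it is judged:
By the outcome, as a careful person would: the job done as asked, in the order asked, and still so for the second after the job is handed in, with the robot touching nothing.
It also fails if it takes over 35 s, if anything falls off the work surface, if the arm or the gripper's body presses on something with over 40 N, if the wrist force passes 120 N, or if a joint passes its speed limit or range.

## Working session

There is one attempt and no reset: what is moved stays moved. The work goes in short steps, Python scripts to look and compute and a tool call to move; the robot and the scene stay as the last step left them, time stands still between calls to the robot, and variables do not carry over. Pictures are saved under pics/ and viewed, at most 10 in all, crops included, and the job is handed in when it is done.

Besides the shell and the picture viewer there is one more tool, called by a JSON object that holds its "fn" and its "kwargs". play_rows: Moves the arm, as the interface text tells. Its arguments: {"type":"object","properties":{"deltas":{"type":"array"},"grip_force":{"type":"number"}},"required":["deltas"]}

```bash
mkdir -p pics; cat > h.py <<'E'
import numpy as np, cv2
from bench import ctrl
def ray(c,px):
    K=np.array(c["intrinsics"]);R=cv2.Rodrigues(np.array(c["rvec"],float))[0];t=np.array(c["tvec"],float).ravel()
    p=cv2.undistortPoints(np.array([[px]],float),K,None).ravel()
    return -R.T@t, R.T@np.array([p[0],p[1],1])
def onz(c,px,z):
    o,d=ray(c,px); return o+d*(z-o[2])/d[2]
def proj(c,P):
    return cv2.projectPoints(np.array(P,float).reshape(-1,3),np.array(c["rvec"],float),np.array(c["tvec"],float),np.array(c["intrinsics"]),None)[0].reshape(-1,2)
def save(c,n,crop=None,s=1):
    im=c["img"][:,:,::-1]
    if crop: x,y,w,h=crop; im=im[y:y+h,x:x+w]
    cv2.imwrite("pics/"+n,cv2.resize(im,None,fx=s,fy=s,interpolation=cv2.INTER_CUBIC))
E
python3 - <<'E'
from h import *
Z={"jar_center":.052,"pot_left":0,"pot_right":0,"tub":0,"tall_cup":0}
for n in("scene","side"):
    c=ctrl.capture(n);save(c,n+"0.png")
    for l in Z:
        for d in ctrl.mark_of(c,l)[:4]: print(n,l,round(d["score"],2),np.round(d["location"]),onz(c,d["location"],Z[l]).round(3))
s=ctrl.get_state();print(s["clock"],s["position"],s["tool_rot"])
E
```

```text
scene jar_center 0.78 [421. 269.] [ 0.507 -0.425  0.052]
scene jar_center 0.75 [450. 248.] [ 0.641 -0.413  0.052]
scene pot_left 0.95 [279. 200.] [ 0.525  0.225 -0.   ]
scene pot_right 0.89 [323. 219.] [0.552 0.004 0.   ]
scene tub 0.66 [366. 257.] [ 0.502 -0.246  0.   ]
scene tall_cup 0.76 [233. 187.] [0.452 0.445 0.   ]
side jar_center 0.49 [375. 165.] [ 0.517 -0.461  0.052]
side pot_left 0.64 [305. 249.] [0.527 0.247 0.   ]
side pot_right 0.57 [335. 214.] [ 0.533 -0.028  0.   ]
side tall_cup 0.91 [295. 290.] [ 0.456  0.458 -0.   ]
0.6 [0.23980978 0.57713301 0.24525995] [ 6.14679378e-01  3.08086079e+00 -1.70631751e-04]
```

View pics/scene0.png

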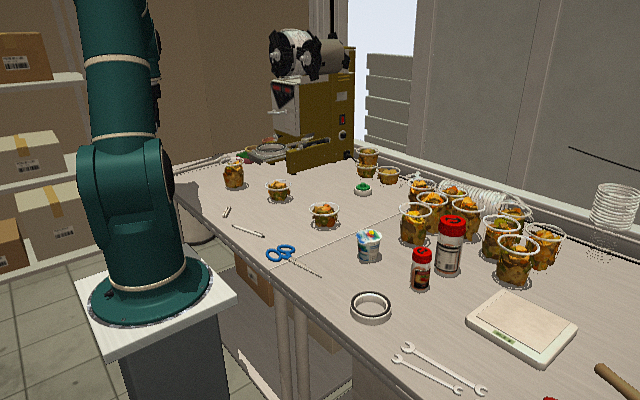

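View pics/side0.png

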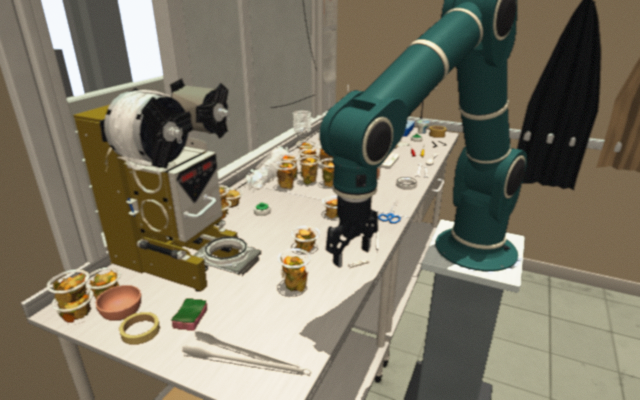

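The scene view shows two red-capped jars, at (421,269) and (450,248), with the white tub at (368,246) and the two shallow pots at (279,190) and (323,215). The tall cup is at (233,176). The side view shows the same pots at (305,238) and (333,208). The front-left jar at (421,269) looks like the smaller one. I'll confirm with a crop and projected 44x105 mm outlines.

```bash
python3 - <<'E'
from h import *
c=ctrl.capture("scene")
for d in ctrl.search_frame(c,"jar_center")[:3]:
    x,y,w,h=d["extent"]; b=onz(c,(x+w/2,y+h-3),0); 
    e=np.linalg.norm(proj(c,[b])-proj(c,[b+[0,0,.105]])); print("ext",d["score"],np.round(d["extent"]),b.round(3),"105mm=",e.round(1),"px")
for l in("pot_left","pot_right","tub"):
    for d in ctrl.search_frame(c,l)[:1]:print(l,np.round(d["extent"]))
save(c,"crop.png",(330,190,160,120),4)
w=ctrl.capture("wrist");o,_=ray(w,(0,0));print("wrist cam",o.round(3),onz(w,(320,200),0).round(3),[onz(w,p,0).round(2) for p in((0,0),(639,0),(0,399),(639,399))])
E
```

```text
ext 0.59 [435. 217.  28.  59.] [ 0.612 -0.436  0.   ] 105mm= 35.7 px
ext 0.58 [414. 244.  19.  50.] [ 0.501 -0.443  0.   ] 105mm= 37.3 px
pot_left [266. 179.  22.  22.]
pot_right [310. 199.  29.  27.]
tub [309. 200.  28.  25.]
wrist cam [0.179 0.603 0.373] [0.275 0.569 0.   ] [array([-0.05,  0.35,  0.  ]), array([0.2 , 0.95, 0.  ]), array([0.37, 0.03, 0.  ]), array([0.72, 0.88, 0.  ])]
```

View pics/crop.png

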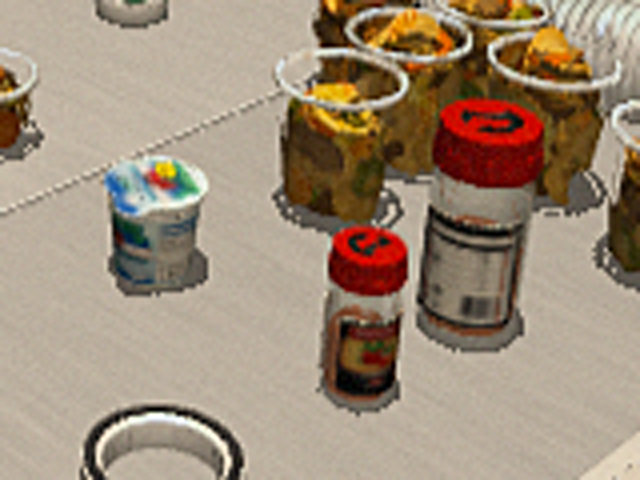

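The crop confirms it: the slim front jar at crop (362,320), picture (421,269), is clearly smaller than the big jar behind at crop (475,225). Its bounding box also fits a 105 mm height. The next move goes over the pots for a wrist look.

{"fn": "play_rows", "kwargs": {"deltas": [[[-3, -2, 0], [0, 0, 0], -1], [[-3, -2, 0], [0, 0, 0], -1], [[-3, -2, 0], [0, 0, 0], -1], [[-3, -2, 0], [0, 0, 0], -1], [[-3, -2, 0], [0, 0, 0], -1]]}}

```text
clock: 1.32
position: [0.3406, 0.4257, 0.2454]
tool_rot: [0.614, 3.081, 0.0]
contact_force: [0.6, 0.5, -0.3]
opening: 0.0853
finger_force: 0.0
```

{"fn": "play_rows", "kwargs": {"deltas": [[[-3, -2, 0], [0, 0, 0], -1], [[-3, -2, 0], [0, 0, 0], -1], [[-3, -2, 0], [0, 0, 0], -1], [[-3, -2, 0], [0, 0, 0], -1], [[-3, -2, 0], [0, 0, 0], -1]]}}

```text
clock: 1.73
position: [0.4408, 0.2758, 0.2455]
tool_rot: [0.614, 3.081, 0.001]
contact_force: [1.3, 0.7, -0.5]
opening: 0.0855
finger_force: 0.0
```

{"fn": "play_rows", "kwargs": {"deltas": [[[-3, -2, 0], [0, 0, 0], -1], [[-3, -2, 0], [0, 0, 0], -1], [[-3, -2, 0], [0, 0, 0], -1], [[-3, -2, 0], [0, 0, 0], -1], [[-3, -2, 0], [0, 0, 0], -1]]}}

```text
clock: 2.15
position: [0.541, 0.1259, 0.2456]
tool_rot: [0.614, 3.081, 0.0]
contact_force: [0.4, 1.2, -0.1]
opening: 0.0853
finger_force: 0.0
```

```bash
python3 - <<'E'
from h import *
c=ctrl.capture("wrist");save(c,"w1.png")
o,_=ray(c,(0,0));print(o.round(3))
for l in("pot_left","pot_right","tall_cup"):
    for d in ctrl.mark_of(c,l)[:2]: print(l,round(d["score"],2),np.round(d["location"]),onz(c,d["location"],0).round(3))
    for d in ctrl.search_frame(c,l)[:2]: print(" ext",round(d["score"],2),np.round(d["extent"]))
s=ctrl.get_state();print(s["clock"],s["position"],s["tool_rot"],s["joint_pos"])
E
```

```text
[0.48  0.151 0.374]
pot_left 0.63 [406. 120.] [0.528 0.242 0.   ]
 ext 0.6 [371.  68. 103. 103.]
 ext 0.58 [  0. 239.  54.  71.]
pot_right 0.71 [199. 204.] [ 0.525 -0.018  0.   ]
 ext 0.88 [133. 178.  99.  86.]
 ext 0.64 [566.   0.  52.   7.]
2.5 [0.53976996 0.12859655 0.24529149] [-6.11922364e-01 -3.08115853e+00 -3.50304477e-04] [-0.50266923  0.29733695  0.25907279  1.798314   -0.08664679  1.05706165
  0.96687422]
```

View pics/w1.png

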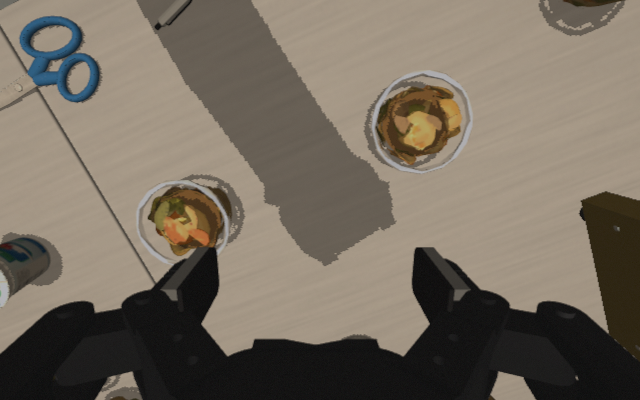

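The wrist view shows the left pot's rim centred at about (422,121) and the right pot's at (182,223). The tub is at the left edge. I'll refine the positions from the rims at z = 0.058.

```bash
python3 - <<'E'
from h import *
c=ctrl.capture("wrist")
a=onz(c,(422,121),.057);b=onz(c,(182.5,223),.057);print(a,b,np.linalg.norm(a-b),(a+b)/2)
m1=np.array([.528,.242]);m2=np.array([.525,-.018]);print((m1+m2)/2)
for n,p in(("L",a),("R",b)):
    t=np.linspace(0,2*np.pi,4,endpoint=False);print(n,proj(c,[[p[0]+.0475*np.cos(u),p[1]+.0475*np.sin(u),.057] for u in t]).round())
p=ctrl.get_state()["position"]
d=np.array([.503,-.43])-p[:2];print("to jar tool xy",d@[-.923,.384],d@[.384,.923])
E
```

```text
[0.52568381 0.24500186 0.057     ] [ 0.52928195 -0.01466867  0.057     ] 0.25969545806095334 [0.52748288 0.1151666  0.057     ]
[0.5265 0.112 ]
L [[437. 167.]
 [471. 101.]
 [406.  72.]
 [375. 140.]]
R [[204. 262.]
 [224. 206.]
 [160. 181.]
 [142. 239.]]
to jar tool xy -0.18053471702398624 -0.5297043440889785
```

{"fn": "play_rows", "kwargs": {"deltas": [[[-1.5, -3.5, 0], [0, 0, 0], -1], [[-1.5, -3.5, 0], [0, 0, 0], -1], [[-1.5, -3.5, 0], [0, 0, 0], -1], [[-1.5, -3.5, 0], [0, 0, 0], -1], [[-1.5, -3.5, 0], [0, 0, 0], -1]]}}

```text
clock: 2.97
position: [0.5421, -0.0636, 0.2456]
tool_rot: [0.612, 3.081, 0.001]
contact_force: [1.0, 0.1, 0.2]
opening: 0.0853
finger_force: 0.0
```

{"fn": "play_rows", "kwargs": {"deltas": [[[-1.5, -3.5, 0], [0, 0, 0], -1], [[-1.5, -3.5, 0], [0, 0, 0], -1], [[-1.5, -3.5, 0], [0, 0, 0], -1], [[-1.5, -3.5, 0], [0, 0, 0], -1], [[-1.5, -3.5, 0], [0, 0, 0], -1]]}}

```text
clock: 3.38
position: [0.5445, -0.2541, 0.2455]
tool_rot: [0.612, 3.081, 0.0]
contact_force: [-0.0, -0.3, 0.1]
opening: 0.0853
finger_force: 0.0
```

{"fn": "play_rows", "kwargs": {"deltas": [[[-1.5, -3.5, 0], [0, 0, 0], -1], [[-1.5, -3.5, 0], [0, 0, 0], -1], [[-1.5, -3.5, 0], [0, 0, 0], -1], [[-1.5, -3.5, 0], [0, 0, 0], -1], [[-1.5, -3.5, 0], [0, 0, 0], -1]]}}

```text
clock: 3.8
position: [0.5471, -0.4444, 0.2453]
tool_rot: [0.612, 3.081, 0.001]
contact_force: [0.1, -0.5, 0.6]
opening: 0.0855
finger_force: 0.0
```

```bash
python3 - <<'E'
from h import *
c=ctrl.capture("wrist");save(c,"w2.png")
l="jar_center"
for d in ctrl.mark_of(c,l)[:3]: print(l,round(d["score"],2),np.round(d["location"]),onz(c,d["location"],.052).round(3))
for d in ctrl.search_frame(c,l)[:3]: print(" ext",round(d["score"],2),np.round(d["extent"]))
s=ctrl.get_state();print(s["clock"],s["position"],s["tool_rot"],s["joint_pos"])
E
```

```text
ext 0.61 [324. 190.  86. 116.]
3.95 [ 0.54562663 -0.44581728  0.24465089] [-6.18632090e-01 -3.07895612e+00  1.37933856e-03] [ 0.35263931  0.59785537  0.44783707  1.40080247 -0.26288354  1.20266799
  2.00151357]
```

View pics/w2.png

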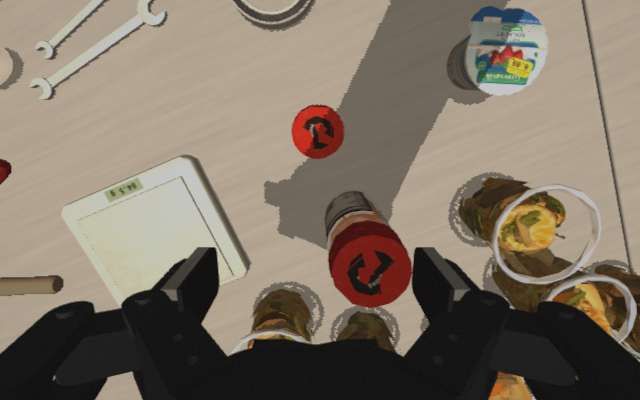

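The wrist view shows the small jar's cap centred at (318,132) and the large jar's cap at (371,264). The tub is at (505,52).

```bash
python3 - <<'E'
from h import *
c=ctrl.capture("wrist")
a=onz(c,(318,132),.105);b=onz(c,(371,264),.145);print(a,b)
t=np.linspace(0,2*np.pi,4,endpoint=False);q=proj(c,[[a[0]+.021*np.cos(u),a[1]+.021*np.sin(u),.105] for u in t]);print(q.round())
s=ctrl.get_state();R=cv2.Rodrigues(np.array(s["tool_rot"]))[0];print(s["position"],R.T@(np.array([a[0],a[1],.062])-s["position"]),R.T@(b-a))
E
```

```text
[ 0.5004142  -0.42402959  0.105     ] [ 0.6059811  -0.42404692  0.145     ]
[[328. 156.]
 [342. 122.]
 [308. 107.]
 [294. 142.]]
[ 0.54657483 -0.44374017  0.24475974] [0.05006073 0.00044734 0.18279539] [-0.09744498  0.04054166 -0.04006521]
```

{"fn": "play_rows", "kwargs": {"deltas": [[[2.5, 0, 0], [0, 0, 0], -1], [[2.5, 0, 0], [0, 0, 0], -1], [[0, 0, 3], [0, 0, 0], -1], [[0, 0, 3], [0, 0, 0], -1], [[0, 0, 0], [0, 0, 0], -1]]}}

```text
clock: 4.42
position: [0.4998, -0.4206, 0.1809]
tool_rot: [-0.609, -3.077, -0.006]
contact_force: [-0.2, 0.7, -0.2]
opening: 0.0853
finger_force: 0.0
```

```bash
python3 - <<'E'
from h import *
c=ctrl.capture("wrist");save(c,"w3.png")
s=ctrl.get_state();R=cv2.Rodrigues(np.array(s["tool_rot"]))[0];print(s["position"],R.T@(np.array([.5004,-.424,.062])-s["position"]),proj(c,[[.5004,-.424,.105]]))
E
```

```text
[ 0.50054154 -0.4217595   0.18364984] [-0.0011849  -0.0023392   0.12164229] [[309.66670639 218.09076104]]
```

View pics/w3.png

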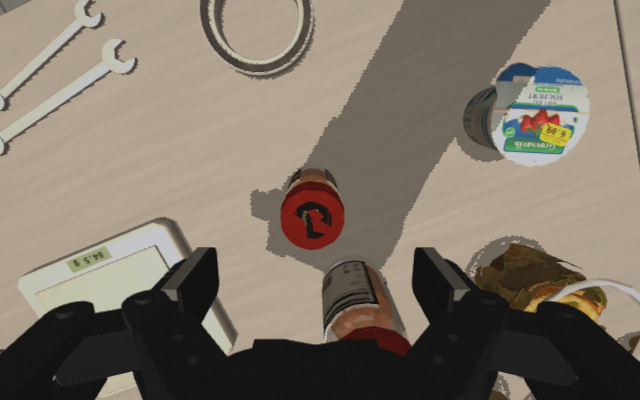

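The cap is at (313,215) against a predicted (310,218), so the aim is good. Next I descend and grip.

{"fn": "play_rows", "kwargs": {"deltas": [[[0, -0.1, 3], [0, 0, 0], -1], [[0, 0, 3], [0, 0, 0], -1], [[0, 0, 3], [0, 0, 0], -1], [[0, 0, 3], [0, 0, 0], -1], [[0, 0, 0], [0, 0, 0], -1]]}}

```text
clock: 4.88
position: [0.4995, -0.4231, 0.0619]
tool_rot: [-0.611, -3.077, -0.004]
contact_force: [-0.8, 1.2, -1.2]
opening: 0.0856
finger_force: 0.0
```

{"fn": "play_rows", "kwargs": {"deltas": [[[0, 0, 0], [0, 0, 0], 0.5], [[0, 0, 0], [0, 0, 0], 1], [[0, 0, 0], [0, 0, 0], 1], [[0, 0, 0], [0, 0, 0], 1], [[0, 0, 0], [0, 0, 0], 1]], "grip_force": 30}}

```text
clock: 5.3
position: [0.5014, -0.4258, 0.0678]
tool_rot: [0.613, 3.078, -0.001]
contact_force: [-0.1, 3.8, 10.5]
opening: 0.0429
finger_force: 28.9
```

{"fn": "play_rows", "kwargs": {"deltas": [[[0, 0, 0], [0, 0, 0], 1], [[0, 0, 0], [0, 0, 0], 1], [[0, 0, 0], [0, 0, 0], 1], [[0, 0, 0], [0, 0, 0], 1], [[0, 0, 0], [0, 0, 0], 1]]}}

```text
clock: 5.72
position: [0.5014, -0.4258, 0.0678]
tool_rot: [0.613, 3.078, -0.001]
contact_force: [-0.7, 3.6, 11.8]
opening: 0.0429
finger_force: 28.9
```

{"fn": "play_rows", "kwargs": {"deltas": [[[0, 0, -1], [0, 0, 0], 1], [[0, 0, -2.5], [0, 0, 0], 1], [[0, 0, -3.5], [0, 0, 0], 1], [[0, 0, -3.5], [0, 0, 0], 1], [[0, 0, -3.5], [0, 0, 0], 1]]}}

```text
clock: 6.13
position: [0.4997, -0.4255, 0.2084]
tool_rot: [0.615, 3.08, -0.001]
contact_force: [1.5, -0.3, -0.9]
opening: 0.0424
finger_force: 30.6
```

```bash
python3 - <<'E'
from h import *
c=ctrl.capture("scene");save(c,"s4.png",(340,130,160,160),3)
s=ctrl.get_state();R=cv2.Rodrigues(np.array(s["tool_rot"]))[0];print(s["position"],s["tool_rot"],R.T@(np.array([.527,.114,.2])-s["position"]),R[:,2],s["opening"],s["contact_force"])
E
```

```text
[ 0.50150754 -0.42750776  0.21585046] [ 0.61384102  3.07229699 -0.00644318] [0.184676   0.50976349 0.01295042] [ 0.00759478 -0.00571171 -0.99995485] 0.04255690596529167 [ 1.8860905  -1.54264199  8.44632982]
```

View pics/s4.png

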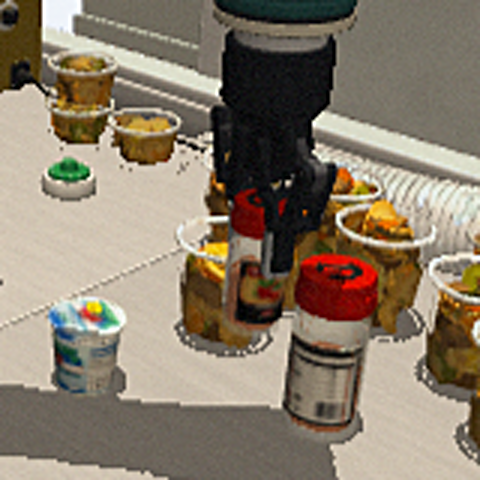

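The crop shows the jar held upright in the fingers at (255,258), clear of the large jar. I now carry it over.

{"fn": "play_rows", "kwargs": {"deltas": [[[0.8, 2, 0], [0, 0, 0], 1], [[1.2, 3.3, 0], [0, 0, 0], 1], [[1.2, 3.3, 0], [0, 0, 0], 1], [[1.2, 3.3, 0], [0, 0, 0], 1], [[1.2, 3.3, 0], [0, 0, 0], 1]]}}

```text
clock: 6.6
position: [0.5064, -0.2622, 0.2065]
tool_rot: [0.615, 3.08, -0.0]
contact_force: [0.6, 0.1, -0.6]
opening: 0.0428
finger_force: 30.8
```

{"fn": "play_rows", "kwargs": {"deltas": [[[1.2, 3.3, 0], [0, 0, 0], 1], [[1.2, 3.3, 0], [0, 0, 0], 1], [[1.2, 3.3, 0], [0, 0, 0], 1], [[1.2, 3.3, 0], [0, 0, 0], 1], [[1.2, 3.3, 0], [0, 0, 0], 1]]}}

```text
clock: 7.02
position: [0.5144, -0.0867, 0.2066]
tool_rot: [0.615, 3.079, 0.001]
contact_force: [1.2, -0.8, -1.1]
opening: 0.043
finger_force: 30.8
```

{"fn": "play_rows", "kwargs": {"deltas": [[[1.2, 3.3, 0], [0, 0, 0], 1], [[1.2, 3.3, 0], [0, 0, 0], 1], [[1.2, 3.3, 0], [0, 0, 0], 1], [[1.2, 3.3, 0], [0, 0, 0], 1], [[0.9, 2.8, 0], [0, 0, 0], 1]]}}

```text
clock: 7.43
position: [0.5231, 0.0839, 0.2065]
tool_rot: [0.613, 3.08, 0.002]
contact_force: [0.1, -0.9, -0.6]
opening: 0.043
finger_force: 30.8
```

```bash
python3 - <<'E'
from h import *
c=ctrl.capture("wrist");c=ctrl.capture("wrist");save(c,"w5.png")
s=ctrl.get_state();R=cv2.Rodrigues(np.array(s["tool_rot"]))[0];print(s["clock"],s["position"],s["tool_rot"],R.T@(np.array([.527,.114,.068])-s["position"]),R[:,2],s["opening"],s["contact_force"])
p=s["position"]
print(proj(c,[[p[0],p[1],p[2]+.037],[p[0],p[1],p[2]-.068]]))
E
```

```text
7.5333 [0.52333054 0.08652772 0.20627918] [6.04897056e-01 3.08196745e+00 2.88560159e-03] [0.0070495  0.0265499  0.13832835] [ 0.00116178  0.00164455 -0.99999797] 0.042662401553942624 [ 0.12398911 -0.80536446 -0.68710949]
[[305.34148266 324.52082585]
 [309.61735378 220.24416978]]
```

View pics/w5.png

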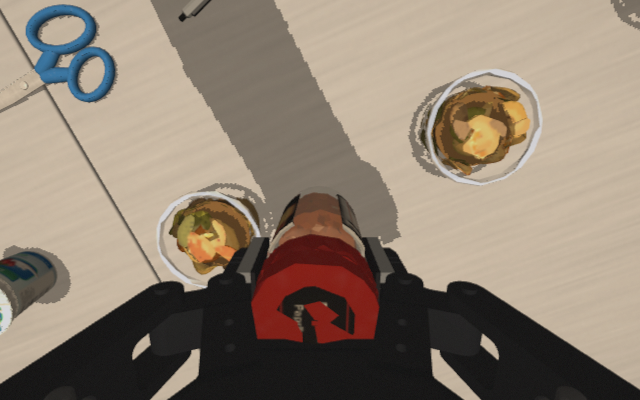

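The wrist view shows the jar upright in the jaws, with pot rims at (483,127) and (208,238). I align, then descend with small steps at the end.

{"fn": "play_rows", "kwargs": {"deltas": [[[0.7, 2.6, 0], [0, 0, 0], 1], [[0, 0, 2.5], [0, 0, 0], 1], [[0, 0, 3.5], [0, 0, 0], 1], [[0, 0, 3], [0, 0, 0], 1], [[0, 0, 0], [0, 0, 0], 1]]}}

```text
clock: 7.95
position: [0.5244, 0.1073, 0.1116]
tool_rot: [-0.614, -3.076, 0.005]
contact_force: [-1.8, -0.8, -2.3]
opening: 0.0426
finger_force: 30.9
```

```bash
python3 - <<'E'
from h import *
for i in range(3):
    c=ctrl.capture("wrist")
    s=ctrl.get_state();R=cv2.Rodrigues(np.array(s["tool_rot"]))[0];print(s["clock"],s["position"],R.T@(np.array([.527,.114,.068])-s["position"]),R[:,2].round(3),s["contact_force"])
E
```

```text
8.0 [0.52570424 0.10737643 0.11436347] [0.00122873 0.00674072 0.04634841] [-0.003 -0.002 -1.   ] [ 1.45382908 -0.3403624   0.02197669]
8.05 [0.52695289 0.10765667 0.11621552] [0.00238361 0.00590826 0.0482119 ] [-0.    -0.001 -1.   ] [ 0.27651056  0.92058712 -0.64549979]
8.1 [0.52765298 0.10787721 0.11718408] [0.0030212  0.0053667  0.04918394] [ 0.002  0.    -1.   ] [-0.19929059  0.43641835  0.15435735]
```

{"fn": "play_rows", "kwargs": {"deltas": [[[0.2, 0.6, 1.5], [0, 0, 0], 1], [[0, 0, 1.5], [0, 0, 0], 1], [[0, 0, 0.8], [0, 0, 0], 1], [[0, 0, 0], [0, 0, 0], 1], [[0, 0, 0], [0, 0, 0], 1]]}}

```text
clock: 8.52
position: [0.5279, 0.1142, 0.0785]
tool_rot: [0.615, 3.08, 0.001]
contact_force: [-0.2, 0.3, -1.1]
opening: 0.0426
finger_force: 31.0
```

```bash
python3 - <<'E'
from h import *
for i in range(3):
    c=ctrl.capture("scene")
    s=ctrl.get_state();R=cv2.Rodrigues(np.array(s["tool_rot"]))[0];print(s["clock"],s["position"],R.T@(np.array([.527,.114,.068])-s["position"]),R[:,2].round(3),s["contact_force"])
E
```

```text
8.5667 [0.5280097  0.11433209 0.07870807] [ 0.00081889 -0.00070415  0.01070636] [ 0.002  0.    -1.   ] [-1.08701572  0.10811335 -2.09238402]
8.6167 [0.52799637 0.11437323 0.07866274] [ 0.0007914  -0.00073821  0.0106609 ] [ 0.002  0.    -1.   ] [ 0.54224834  0.17647924 -1.24425063]
8.6667 [0.52786961 0.11443738 0.07847665] [ 0.00064777 -0.00074728  0.01047519] [ 0.001  0.    -1.   ] [ 0.13926716  0.26121419 -1.33094881]
```

Position is within 1 mm. About 10 mm is left to descend, so I lower gently.

{"fn": "play_rows", "kwargs": {"deltas": [[[0, 0, 0.4], [0, 0, 0], 1], [[0, 0, 0.3], [0, 0, 0], 1], [[0, 0, 0.1], [0, 0, 0], 1], [[0, 0, 0], [0, 0, 0], 1], [[0, 0, 0], [0, 0, 0], 1]]}}

```text
clock: 9.08
position: [0.5272, 0.1144, 0.0692]
tool_rot: [-0.615, -3.081, 0.0]
contact_force: [-0.3, 0.6, -0.3]
opening: 0.0426
finger_force: 31.0
```

{"fn": "play_rows", "kwargs": {"deltas": [[[0, 0, 0.1], [0, 0, 0], 1], [[0, 0, 0], [0, 0, 0], 1], [[0, 0, 0.1], [0, 0, 0], 1], [[0, 0, 0], [0, 0, 0], 1], [[0, 0, 0], [0, 0, 0], 1]]}}

```text
clock: 9.5
position: [0.5276, 0.1145, 0.0677]
tool_rot: [0.615, 3.08, 0.0]
contact_force: [-1.3, 0.4, 7.5]
opening: 0.0425
finger_force: 29.9
```

Contact confirmed at z = 0.0677. Release and retreat.

{"fn": "play_rows", "kwargs": {"deltas": [[[0, 0, 0], [0, 0, 0], 0], [[0, 0, 0], [0, 0, 0], -0.5], [[0, 0, 0], [0, 0, 0], -1], [[0, 0, 0], [0, 0, 0], -1], [[0, 0, 0], [0, 0, 0], -1]], "grip_force": 20}}

```text
clock: 9.92
position: [0.5272, 0.1144, 0.0673]
tool_rot: [0.615, 3.081, -0.0]
contact_force: [0.8, -0.0, 0.2]
opening: 0.0853
finger_force: 0.0
```

{"fn": "play_rows", "kwargs": {"deltas": [[[0, 0, 0], [0, 0, 0], -1], [[0, 0, -2], [0, 0, 0], -1], [[0, 0, -3], [0, 0, 0], -1], [[0, 0, -4], [0, 0, 0], -1], [[0, 0, -4], [0, 0, 0], -1]]}}

```text
clock: 10.33
position: [0.5266, 0.1141, 0.1984]
tool_rot: [-0.615, -3.08, 0.002]
contact_force: [1.1, 0.2, -0.8]
opening: 0.0855
finger_force: 0.0
```

{"fn": "play_rows", "kwargs": {"deltas": [[[0, 0, -3], [0, 0, 0], -1], [[-3, 0, 0], [0, 0, 0], -1], [[-3, 0, 0], [0, 0, 0], -1], [[0, 0, 0], [0, 0, 0], -1], [[0, 0, 0], [0, 0, 0], -1]]}}

```text
clock: 10.75
position: [0.5833, 0.0905, 0.2269]
tool_rot: [-0.617, -3.08, 0.001]
contact_force: [-0.3, 0.1, -0.7]
opening: 0.0852
finger_force: 0.0
```

```bash
python3 - <<'E'
from h import *
c=ctrl.capture("scene")
c=ctrl.capture("wrist");save(c,"w6.png")
print(proj(c,[[.5275,.1145,.105],[.527,.114,.105],[.5257,.245,.057],[.5293,-.0147,.057]]).round(1))
s=ctrl.get_state();print(s["clock"],s["position"],s["opening"])
E
```

```text
[[315.1 120.3]
 [314.3 120. ]
 [455.7  56.5]
 [188.3 175.5]]
10.85 [0.58212855 0.09161339 0.22690783] 0.08580297247243654
```

View pics/w6.png

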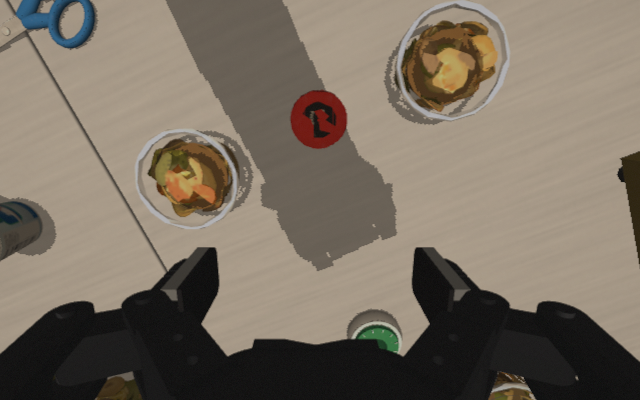

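The jar is upright with its cap at (319,119), and the pot rims are at (453,61) and (187.5,179). One last check of the midpoint from this same picture.

```bash
python3 - <<'E'
from h import *
c=ctrl.capture("wrist")
im=c["img"].astype(int);m=(im[...,0]-im[...,1]>70)&(im[...,1]<60);m[:80]=0;m[160:]=0;m[:,:280]=0;m[:,360:]=0
(x,y),r=cv2.minEnclosingCircle(np.argwhere(m)[:,::-1].astype(np.float32));print("cap",x,y,r)
j=onz(c,(x,y),.105);a=onz(c,(453.3,61),.057);b=onz(c,(187.5,179),.057)
u=(a-b)/np.linalg.norm(a-b);d=j-(a+b)/2;print(j,a,b,np.linalg.norm(a-b),"along",d@u,"across",d@[-u[1],u[0],0])
for l in("pot_left","pot_right"):
    for q in ctrl.mark_of(c,l)[:1]:print(l,onz(c,q["location"],0))
s=ctrl.capture("scene")
for l,z in(("pot_left",0),("pot_right",0),("jar_center",.052),("tub",0),("tall_cup",0)):
    for q in ctrl.mark_of(s,l)[:3]:print(l,q["score"],onz(s,q["location"],z).round(3))
E
```

```text
cap 317.8947448730469 119.78947448730469 28.632112503051758
[0.52753517 0.11697183 0.105     ] [0.52787504 0.24259804 0.057     ] [ 0.53168136 -0.0166419   0.057     ] 0.2592678783462775 along 0.004026254906506006 across 0.0021841490540266875
pot_left [0.5294753  0.24467072 0.        ]
pot_right [ 0.52946319 -0.01660916  0.        ]
pot_right 0.88 [ 0.539 -0.019  0.   ]
pot_right 0.44 [0.46  0.446 0.   ]
jar_center 0.85 [ 0.644 -0.405  0.052]
jar_center 0.72 [0.534 0.114 0.052]
tub 0.85 [ 0.507 -0.237  0.   ]
tall_cup 0.6 [0.455 0.442 0.   ]
```

The jar is within about 4 mm of the midpoint, upright, and the bystanders are unmoved. Handing in.

```bash
python3 -c "
from bench import ctrl
print(ctrl.finish_job())"
```

```text
the job is handed in; nothing more can be done
None
```

The slim spice jar stands upright between the two shallow pots, measured about 4 mm off the midpoint and 2 mm off their line; the pots, tub and tall cup look unmoved, and the job was handed in after about 11 s.

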